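# Open the bench bin by its lever and ease the lid shut

## Task

With your fingertips on top of its front lever, press the round bin's lever right down so that the lid stands fully open, and keep it open for three seconds while I drop a used slide in. Then let the lever come up slowly under your fingertips, over a couple of seconds, until the lid is fully shut without slamming, and move clear. Do not grip the lever or touch the lid, keep the square bin shut, and leave the other things on the bench where they are.

Things in the scene. Friction and masses are not known exactly. Their poses are not given: they have to be found in the camera images.
- round_bin: round (cylindrical, 198 mm diameter) bench-top waste bin of plain brushed steel on a black plastic plinth, fixed to the bench. Its rim is 232 mm and its closed lid 254 mm above the bench. Origin: centre of its underside, on the bench; its own -x is its front, where the lever sticks out, +x its rear, where the lid is hinged (hinge 117 mm behind the origin, 236 mm up); z up
- round_bin_pad (a point): black plastic pressing pad at the front end of this bin's lever, 40 mm (along the bin's x) x 70 mm (along its y) x 10 mm thick. This point: centre of the pad's top face, 45 mm above the bench at rest, about 14 mm when the lever is fully down; it lies 165 mm in front of the bin's origin, 70 mm clear of the steel wall. Axes as the bin's (z up, -x outward, away from the bin); it tips with the lever by at most 0.19 rad
- round_bin_lever_angle (a joint): angle of this bin's lever (rad): 0 = up at rest (lid shut), 0.19 = fully down on its stop (lid open 1.14 rad); a rod makes lid angle = 6 x lever angle. Pivot: level axis 165 mm behind the pad's point; the pad's full travel is 31 mm, nearly straight down. About 3 to 12 N, more if fast. Only the lid's weight brings it back up; no soft-close damper: let go, the lid slams
- round_bin_lid: the round bin's steel lid itself, a shallow disc of 198 mm diameter, 21 mm thick. Origin: centre of its underside; axes as the bin's when shut; the tilt of its z axis is the angle by which it is open
- round_bin_lever: the round bin's whole lever: a flat steel bar 18 mm wide under the bin with the pad on its front end. Origin: on its pivot, 30 mm above the bench under the bin's centre; axes as the bin's
- square_bin: square (196 x 196 mm box-shaped) bench-top waste bin of plain brushed steel on a black plastic plinth, fixed to the bench. Its rim is 232 mm and its closed lid 250 mm above the bench. Origin: centre of its underside, on the bench; its own -x is its front, where the lever sticks out, +x its rear, where the lid is hinged (hinge 117 mm behind the origin, 236 mm up); z up
- square_bin_pad (a point): black plastic pressing pad at the front end of this bin's lever, 40 mm (along the bin's x) x 70 mm (along its y) x 10 mm thick. This point: centre of the pad's top face, 45 mm above the bench at rest, about 14 mm when the lever is fully down; it lies 165 mm in front of the bin's origin, 70 mm clear of the steel wall. Axes as the bin's (z up, -x outward, away from the bin); it tips with the lever by at most 0.19 rad
- square_bin_lever_angle (a joint): angle of this bin's lever (rad): 0 = up at rest (lid shut), 0.19 = fully down on its stop (lid open 1.14 rad); a rod makes lid angle = 6 x lever angle. Pivot: level axis 165 mm behind the pad's point; the pad's full travel is 31 mm, nearly straight down. About 3 to 12 N, more if fast. Only the lid's weight brings it back up; no soft-close damper: let go, the lid slams
- specimen_jar: small clear plastic specimen jar with screw cap, 44 mm diameter, 60 mm tall, standing beside the round bin's lever pad. Loose; origin: centre of its underside. To be left alone
- oil_bottle: small amber immersion-oil bottle, 30 mm diameter, 68 mm tall, standing beside the square bin's lever pad. Loose; origin: centre of its underside. To be left alone
- slide_box: closed grey plastic slide storage box, 87 x 102 x 37 mm. Loose; origin: centre of its underside. To be left alone
- petri_dish: closed clear Petri dish, 92 mm diameter, 16 mm tall. Loose; origin: centre of its underside. To be left alone
- objective: steel microscope objective standing on its thread, 30 mm diameter, 46 mm tall. Loose; origin: centre of its underside. To be left alone
- staining_jar: square glass slide-staining jar with a round knobbed lid, 56 mm wide, 112 mm tall. Loose; origin: centre of its underside. To be left alone
- wash_bottle: white plastic bottle, 64 mm diameter, 170 mm tall. Loose; origin: centre of its underside. To be left alone

How it is judged:
On the way:
1. the round bin's lid is fully open (at least 1.0 rad of its 1.14) by its lever and is kept so for 2.5 s (angle between round_bin_lid's own z axis and vertical above 1 rad and value of joint round_bin_lever_angle above 0.16 rad), for 2.5 s.
At the end, for the whole second after the job is handed in: The round bin's lid is shut (within 0.05 rad) and at rest with its lever up (within 0.015 rad), the square bin is shut (its lever up within 0.015 rad), and the seven loose things stand upright within 20 mm of where they were (angle between round_bin_lid's own z axis and vertical below 0.05 rad and value of joint each of round_bin_lever_angle, square_bin_lever_angle below 0.015 rad and angular speed of round_bin_lid below 0.05 rad/s and distance of each of specimen_jar, oil_bottle, slide_box, petri_dish, objective, staining_jar, wash_bottle from where it was at the start of the episode below 0.02 m and angle between each of specimen_jar, oil_bottle, slide_box, petri_dish, objective, staining_jar, wash_bottle's own z axis and vertical below 0.15 rad); the robot touches nothing.
It fails at once if the lid comes down too fast (more than 2.5 rad/s), that is, it is dropped or slams (angular speed of round_bin_lid above 2.5 rad/s and velocity of joint round_bin_lever_angle below -0.1 rad/s).
It fails at once if the round bin's lid is touched by the fingers or the arm instead of being worked by its lever (contact force between any of the fingers, the arm and round_bin_lid above 1 N).
It fails at once if the lever is taken between or under the fingers (grasp point below the pad's top while touching it) instead of being pressed from above (contact force between the fingers and round_bin_lever above 1 N and z of the grasp point in the frame of round_bin_pad below 0 m).
It fails at once if the square bin's lever is worked and its lid opened (lever more than 0.02 rad down) (value of joint square_bin_lever_angle above 0.02 rad).
It fails at once if a loose thing on the bench is lifted, carried, knocked or pushed more than 20 mm (distance of any of specimen_jar, oil_bottle, slide_box, petri_dish, objective, staining_jar, wash_bottle from where it was at the start of the episode above 0.02 m).
It also fails if it takes over 54 s, if anything falls off the work surface, if the arm or the gripper's body presses on something with over 40 N, if the wrist force passes 120 N, or if a joint passes its speed limit or range.

## Robot

A 6-joint arm with a two-finger parallel gripper is mounted at the origin on the work surface. World frame = base frame: x ahead of the robot, y to its left, z up, the work surface at z = 0. Lengths are in m, angles in rad, forces in N, time in s.
With the tool pointing down it reaches from about 0.35 to 0.975 m from the base axis. Payload 4.9 kg.
Tool frame: the origin (TCP) lies at the very end of the fingers, on their centre line; the grasp point (between the pads) lies 19 mm behind it (ctrl.pinch_z is the distance from the TCP to the grasp point, in m); z points along the fingers, y is the line along which they close (so a half turn about z gives the same grasp; the last joint's range is limited). The gripper opens to 85 mm and grips with 20 to 120 N. Pads are 22 mm wide; open, the fingers measure 114 mm over their backs; the gripper's body (76 mm by 85 mm) begins 54 mm behind the grasp point. The pads swing forward as they close: fully open they stand 13 mm farther back than shut.
Start: joints at [-1.244, 0.053, 1.613, -0, 1.476, -0.119], TCP at [0.269, -0.564, 0.231] pointing down, gripper open.
Joint ranges: [-3.01, 3.01], [-1.01, 2.22], [0.06, 2.58], [-1.02, 4.17], [0.09, 2.62], [-3.14, 3.14]. Speed limits (rad/s): [2.57, 2.57, 3.14, 3.14, 3.14, 3.14].

## Interface

Orientations are given as a rotation vector (axis times angle).
In Python, from station import ctrl, optics gives the robot as it stands. The module is installed in compiled form; this text tells all that it offers.
- The arm moves only by the shell command python3 -m handwheel 'ROWS' [OPENING] [FORCE]. ROWS is JSON, one flat list of numbers, 6 for each row, row after row: the shift along the tool's x, y, z in m, then the turn, a rotation vector about the tool's x, y, z in degrees. A call has 1 to 20 rows; each row shifts and turns the commanded pose from where the row before left it, along the tool's axes as they then stand; what a row does not reach is not made up. A row lasts 1/10 s, in which the tool goes at most 50 mm and 8.59 degrees, less where a joint would pass 70% of its speed; a pose out of reach is approached as far as the arm can. A call is refused whole if a number of a shift passes 0.05 or a number of a turn 8.59, either way. A call with a gripper value outside its range is refused whole. OPENING is the closure, from 0 (fully open) to 1 (shut), set as the call begins (- or left out, the last holds). The fingers move at their own pace and stop on an object; FORCE is the grip in N (left out, the last holds). Time passes only in rows, so rows that do not move let the fingers close. It gives the time, the measured TCP pose, the force and the opening at its end, in the units of the state.
- ctrl.get_obs(): the state, without advancing time (a new reading comes with each control period).
- optics.get_image(name): name is "side" or "top"; returns (picture, depth): 384x512x3 uint8, red, green, blue; 384x512 float32, m along the optical axis (not along the pixel's ray), 0 where there is no reading.
- optics.get_calibration(name): a dict with "fovy" (degrees; the focal length in pixels is half the picture's height over the tangent of half this angle, whatever the lens; pixels are square), "cx", "cy" (the principal point, pixels), "rvec" (rotation vector, rad) and "tvec" (3), from world to camera coordinates, as OpenCV has them. Camera axes: x right, y down, z forward; pixel columns grow to the right and rows downward; lengths in m; the calibration is good to about 2 mm. A picture is of the moment at which its call begins. get_calibration takes no time and is no camera call.
- ctrl.finish_job(): hands the job in, once; it reports no verdict.
The state is a dict: "t": time; "q": joint angles; "dq": joint speeds; "effort": joint torques, N m; "tool_pos": TCP position; "tool_rot": TCP orientation; "contact_force": force on the tool from outside, world axes, zero at the start; "wrist_torque": the same for the moment, N m; "opening": finger opening in m.
Only numpy, scipy, OpenCV 4.12 (cv2) and the standard library are available. Lean on these libraries where they do the work, as an engineer would, in place of code of your own. Each camera call takes 0.05 s, during which the arm holds its last target. There are 200 camera calls.

## Working session

There is one attempt and no reset: what is moved stays moved. The work goes in short steps, Python scripts to look and compute and a shell command to move; the robot and the scene stay as the last step left them, time stands still between calls to the robot, and variables do not carry over. Pictures are saved under pics/ and viewed, on a budget of 10 in all, crops included, one or two more only if the job needs it, and the job is handed in when it is done.

```bash
mkdir -p pics
cat > h.py <<'E'
import numpy as np, cv2
from station import ctrl, optics
def cal(n):
    c=optics.get_calibration(n); f=192/np.tan(np.radians(c["fovy"])/2)
    return f,c["cx"],c["cy"],cv2.Rodrigues(np.array(c["rvec"],float))[0],np.array(c["tvec"],float)
def cloud(n,d):
    f,cx,cy,R,t=cal(n); v,u=np.mgrid[:384,:512]
    p=np.stack([(u-cx)/f*d,(v-cy)/f*d,d],-1)
    return (p-t)@R
E
python3 - <<'E'
from h import *
ims=[]
for n in("top","side"):
    i,d=optics.get_image(n); np.savez(f"{n}0.npz",i=i,d=d); cv2.imwrite(f"pics/{n}0.png",i[:,:,::-1])
    print(n,optics.get_calibration(n))
o=ctrl.get_obs();print(o["t"],o["tool_pos"],o["tool_rot"],o["opening"])
E
```

```text
top {'fovy': 52.79729471577725, 'cx': 258.6191832159548, 'cy': 194.29515939121237, 'rvec': array([ 2.08818227, -2.12732883,  0.22996128]), 'tvec': array([0.00344141, 0.5400403 , 1.20466896])}
side {'fovy': 51.93798770019457, 'cx': 258.9336159763905, 'cy': 189.51328104660539, 'rvec': array([ 2.69569398, -0.92473681,  0.1491657 ]), 'tvec': array([-0.4164787 ,  0.35541977,  1.60717776])}
0.1 [ 0.26928545 -0.56338032  0.23016943] [-3.06205178e+00 -6.93987683e-01  3.12344709e-04] 0.08533878538001805
```

View pics/top0.png

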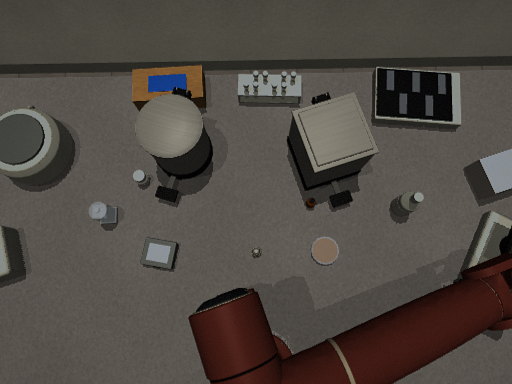

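View pics/side0.png

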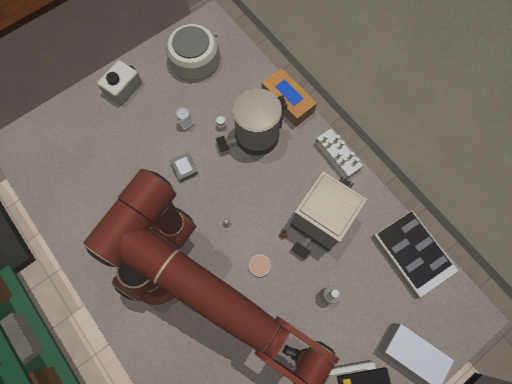

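The top view shows the round bin at about (173,130), its pad at (168,194) and the specimen jar at (140,178). The square bin is at (335,145), with its pad at (341,198). The side view shows the round pad at (222,144) and its jar at (221,122).

Run:
```python
from h import *
z=np.load("top0.npz");P=cloud("top",z["d"]);i=z["i"]
z2=np.load("side0.npz");P2=cloud("side",z2["d"])
for n,Q,I,pts in(("top",P,i,[("pad",168,194),("jar",140,176),("lid",170,125),("sqpad",341,198),("slidebox",159,252),("stain",98,211),("obj",256,252),("petri",325,250),("oil",310,203),("floor",220,220)]),("side",P2,z2["i"],[("pad",222,144),("jar",221,121),("lid",257,107),("stain",183,115)])):
    for a,u,v in pts: print(n,a,Q[v,u].round(3),I[v,u])
def rep(n,Q,I,u0,u1,v0,v1,zl,zh,dark=None):
    m=np.zeros(Q.shape[:2],bool);m[v0:v1,u0:u1]=1
    m&=(Q[...,2]>zl)&(Q[...,2]<zh)
    if dark:m&=I.max(-1)<dark
    X=Q[m]; r=cv2.minAreaRect(X[:,:2].astype(np.float32)*1000); print(n,m.sum(),X.mean(0).round(4),r)
    return m
rep("pad top",P,i,145,185,180,206,.035,.052,45)
rep("pad side",P2,z2["i"],210,233,132,155,.035,.052,45)
rep("lid top",P,i,130,215,85,165,.245,.26)
rep("lid side",P2,z2["i"],225,290,80,140,.245,.26)
rep("jar top",P,i,128,155,165,190,.05,.07)
rep("jar side",P2,z2["i"],212,230,112,132,.05,.07)
rep("sqpad",P,i,325,356,188,210,.035,.052,45)
```

```text
top pad [0.55  0.293 0.044] [15 16 15]
top jar [0.609 0.384 0.058] [142 148 148]
top lid [0.706 0.245 0.251] [129 126 113]
top sqpad [ 0.525 -0.278  0.045] [15 16 16]
top slidebox [0.36  0.317 0.04 ] [140 147 153]
top stain [0.486 0.494 0.107] [109 114 118]
top obj [0.355 0.005 0.04 ] [137 134 123]
top petri [ 0.359 -0.221  0.015] [126 107  89]
top oil [ 0.511 -0.175  0.045] [52 25  4]
top floor [0.466 0.125 0.003] [89 84 80]
side pad [0.551 0.295 0.041] [53 48 50]
side jar [0.609 0.38  0.059] [189 191 185]
side lid [0.712 0.251 0.252] [170 161 149]
side stain [0.486 0.486 0.099] [179 179 184]
pad top 252 [0.5515 0.2988 0.0443] ((552.5899658203125, 299.2364807128906), (70.30589294433594, 40.26897430419922), 73.29706573486328)
pad side 0 [nan nan nan] ((0.0, 0.0), (0.0, 0.0), 0.0)
lid top 2834 [0.7068 0.2505 0.2503] ((708.6790161132812, 250.9190673828125), (185.48411560058594, 192.33596801757812), 5.7067694664001465)
lid side 1264 [0.7055 0.2473 0.2501] ((705.488037109375, 245.78460693359375), (185.9016571044922, 180.48046875), 42.24488067626953)
jar top 117 [0.6106 0.3884 0.0591] ((610.616455078125, 388.1319580078125), (37.53678512573242, 37.73609924316406), 7.985085964202881)
jar side 60 [0.6085 0.3872 0.0585] ((607.6026611328125, 387.8558349609375), (37.15891647338867, 36.63991928100586), 30.442039489746094)
sqpad 254 [ 0.5244 -0.276   0.0446] ((525.0287475585938, -277.3022766113281), (39.53957748413086, 70.9007797241211), 17.57671356201172)<stdin>:10: RuntimeWarning: Mean of empty slice.
  ret = um.true_divide(
```

```bash
python3 -m handwheel '[0.013,-0.014,0,0,0,0, 0.026,-0.0275,0,0,0,0, 0.026,-0.0275,0,0,0,0, 0.026,-0.0275,0,0,0,0, 0.026,-0.0275,0,0,0,0, 0.026,-0.0275,0,0,0,0, 0.026,-0.0275,0,0,0,0, 0.026,-0.0275,0,0,0,0, 0.026,-0.0275,0,0,0,0, 0.026,-0.0275,0,0,0,0, 0.026,-0.0275,0,0,0,0, 0.026,-0.0275,0,0,0,0, 0.026,-0.0275,0,0,0,0, 0.026,-0.0275,0,0,0,0, 0.026,-0.0275,0,0,0,0, 0.026,-0.0275,0,0,0,0, 0.026,-0.0275,0,0,0,0, 0.026,-0.0275,0,0,0,0, 0.026,-0.0275,0,0,0,0, 0.013,-0.014,0,0,0,0]' 1 40
cat >> h.py <<'E'
from scipy.spatial.transform import Rotation as Ro
def go(x,y,z):
    o=ctrl.get_obs();R=Ro.from_rotvec(o["tool_rot"]).as_matrix()
    print("t",round(o["t"],2),"pos",o["tool_pos"].round(4),"toolx",R[:,0].round(3),"toolz",R[:,2].round(3),"F",o["contact_force"].round(1),"q",o["q"].round(2),"need(tool)",(R.T@(np.array([x,y,z])-o["tool_pos"])).round(4))
E
python3 -c "
from h import *
go(.549,.300,.23)"
```

```text
t: 2.1
tool_pos: [0.4897, 0.1235, 0.2307]
tool_rot: [-3.062, -0.698, 0.001]
contact_force: [-0.4, -0.5, 0.2]
opening: 0.0
t 2.1 pos [0.4897 0.1235 0.2307] toolx [ 0.901  0.433 -0.001] toolz [-0.001  0.001 -1.   ] F [-0.4 -0.5  0.2] q [ 0.1  -0.24  1.89  0.    1.5   1.22] need(tool) [ 0.13   -0.1333  0.0008]
```

```bash
python3 -m handwheel '[0.026,-0.0267,0,0,0,0, 0.026,-0.0267,0,0,0,0, 0.026,-0.0267,0,0,0,0, 0.026,-0.0267,0,0,0,0, 0.026,-0.0267,0,0,0,0, 0,0,0,0,0,-8, 0,0,0.025,0,0,-8, 0,0,0.03,0,0,-8, 0,0,0.03,0,0,-8, 0,0,0.03,0,0,-8, 0,0,0.03,0,0,-8, 0,0,0.015,0,0,0, 0,0,0,0,0,0]'
python3 - <<'E'
from h import *
go(.549,.300,.045)
i,d=optics.get_image("top"); j,e=optics.get_image("side")
a=cv2.resize(i[150:240,100:230],None,fx=3,fy=3,interpolation=2);b=cv2.resize(j[80:170,170:300],None,fx=3,fy=3,interpolation=2)
cv2.imwrite("pics/near.png",np.hstack([a,b])[:,:,::-1])
E
```

```text
t: 3.4
tool_pos: [0.5472, 0.2966, 0.0679]
tool_rot: [-2.518, -1.876, 0.01]
contact_force: [-0.7, 0.3, -0.2]
opening: -0.0004
t 3.4 pos [0.5472 0.2966 0.0679] toolx [ 0.286  0.958 -0.004] toolz [-0.006 -0.002 -1.   ] F [-0.7  0.3 -0.2] q [0.38 0.2  1.74 0.   1.21 0.67] need(tool) [0.0039 0.0009 0.0229]
```

View pics/near.png

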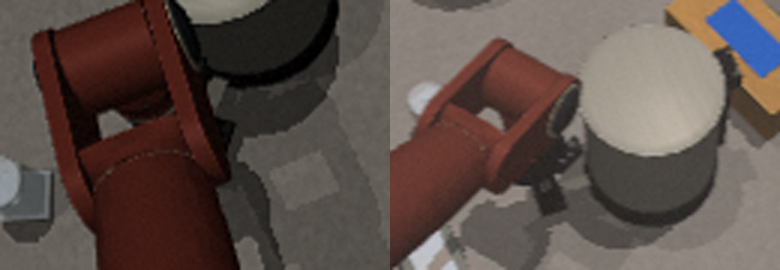

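The wrist stands to the left of the pad, and its right-hand cap, at (185,40) in the left crop, looks close to the bin. I'll measure that clearance.

Run:
```python
from h import *
c=np.array([.7106,.2517])
for n in("top","side"):
    z=np.load(n+"0.npz");i,d=optics.get_image(n)
    ch=(np.abs(d-z["d"])>.02)&(d>0); P=cloud(n,d)[ch&(d<z["d"])]
    P=P[(P[:,2]>.06)&(P[:,0]>.4)&(P[:,1]>0)]; r=np.hypot(*(P[:,:2]-c).T)
    for lo in np.arange(.06,.5,.04):
        m=(P[:,2]>lo)&(P[:,2]<lo+.04)
        if m.sum(): k=np.argmin(r[m]);print(n,lo.round(2),m.sum(),r[m][k].round(3),P[m][k].round(3),np.sort(r[m])[:4].round(3))
```

```text
top 0.14 15 0.109 [0.603 0.27  0.165] [0.109 0.11  0.112 0.112]
top 0.22 8 0.187 [0.525 0.276 0.246] [0.187 0.201 0.202 0.202]
top 0.26 71 0.182 [0.53  0.269 0.284] [0.182 0.182 0.184 0.185]
top 0.3 93 0.13 [0.581 0.239 0.34 ] [0.13  0.143 0.167 0.172]
top 0.34 601 0.103 [0.608 0.261 0.349] [0.103 0.106 0.108 0.109]
top 0.38 1433 0.114 [0.597 0.262 0.38 ] [0.114 0.114 0.115 0.117]
top 0.42 1209 0.209 [0.504 0.224 0.421] [0.209 0.209 0.209 0.211]
top 0.46 190 0.288 [0.423 0.235 0.461] [0.288 0.288 0.288 0.289]
side 0.06 16 0.155 [0.559 0.286 0.087] [0.155 0.158 0.159 0.164]
side 0.1 57 0.125 [0.588 0.275 0.137] [0.125 0.13  0.132 0.133]
side 0.14 60 0.107 [0.61  0.289 0.162] [0.107 0.109 0.109 0.11 ]
side 0.18 31 0.128 [0.587 0.283 0.182] [0.128 0.129 0.13  0.131]
side 0.22 35 0.139 [0.573 0.269 0.247] [0.139 0.14  0.142 0.143]
side 0.26 4 0.203 [0.514 0.3   0.285] [0.203 0.203 0.204 0.787]
side 0.3 42 0.135 [0.576 0.237 0.34 ] [0.135 0.148 0.158 0.159]
side 0.34 362 0.102 [0.609 0.263 0.342] [0.102 0.106 0.108 0.11 ]
side 0.38 708 0.114 [0.596 0.254 0.382] [0.114 0.118 0.118 0.119]
side 0.42 522 0.208 [0.504 0.224 0.421] [0.208 0.211 0.211 0.214]
side 0.46 77 0.291 [0.422 0.221 0.46 ] [0.291 0.291 0.291 0.292]
```

Clearance is only about 3 mm at the wrist and 8 mm at the gripper. I'll lean the tool 12° outward, pivoting about the fingertips.

```bash
python3 -m handwheel '[0.002,0,0,0,0,0, 0.002,0,0,-4,0,0, 0,0,0,-4,0,0, 0,0,0,-4,0,0, 0,0,0,0,0,0, 0,0,0,0,0,0]'
python3 - <<'E'
from h import *
go(.549,.300,.045)
c=np.array([.7106,.2517])
for n in("top","side"):
    z=np.load(n+"0.npz");i,d=optics.get_image(n)
    ch=(np.abs(d-z["d"])>.02)&(d>0); P=cloud(n,d)[ch&(d<z["d"])]
    P=P[(P[:,2]>.06)&(P[:,0]>.4)&(P[:,1]>0)]; r=np.hypot(*(P[:,:2]-c).T)
    print(n,np.sort(r)[:4].round(3),P[np.argmin(r)])
E
```

```text
t: 4.2
tool_pos: [0.5508, 0.3018, 0.0723]
tool_rot: [2.378, 1.777, 0.188]
contact_force: [0.1, 0.1, -0.6]
opening: -0.0001
t 4.2 pos [0.5508 0.3018 0.0723] toolx [0.283 0.959 0.001] toolz [ 0.2   -0.058 -0.978] F [ 0.1  0.1 -0.6] q [ 0.44  0.12  1.83 -0.16  1.04  0.8 ] need(tool) [-0.0023 -0.0069  0.0264]
top [0.127 0.127 0.127 0.128] [0.58861906 0.28526403 0.17385984]
side [0.128 0.129 0.129 0.13 ] [0.59077388 0.29596489 0.17426148]
```

```bash
python3 -m handwheel '[-0.001,-0.001,0.0049,0,0,0, -0.001,-0.001,0.0049,0,0,0, 0,-0.001,0.0049,0,0,0, 0,-0.001,0.0039,0,0,0, 0,-0.0006,0.002,0,0,0, 0,-0.0006,0.002,0,0,0, 0,-0.0006,0.002,0,0,0, 0,-0.0006,0.002,0,0,0, 0,0,0,0,0,0]'
python3 -c "
from h import *
go(.549,.300,.014)"
```

```text
t: 5.2
tool_pos: [0.5496, 0.2997, 0.0451]
tool_rot: [2.377, 1.777, 0.187]
contact_force: [-2.5, -1.6, 5.7]
opening: 0.0
t 5.2 pos [0.5496 0.2997 0.0451] toolx [ 0.283  0.959 -0.   ] toolz [ 0.2   -0.059 -0.978] F [-2.5 -1.6  5.7] q [ 0.44  0.16  1.84 -0.17  0.99  0.81] need(tool) [ 0.0001 -0.0071  0.0302]
```

```bash
python3 -m handwheel '[0,-0.0003,0.0015,0,0,0, 0,-0.0003,0.0015,0,0,0, 0,-0.0003,0.0015,0,0,0, 0,-0.0003,0.0015,0,0,0, 0,-0.0003,0.0015,0,0,0, 0,-0.0003,0.0015,0,0,0, 0,-0.0003,0.0015,0,0,0, 0,-0.0003,0.0015,0,0,0, 0,-0.0003,0.0015,0,0,0, 0,-0.0003,0.0015,0,0,0, 0,-0.0003,0.0015,0,0,0, 0,-0.0003,0.0015,0,0,0, 0,-0.0003,0.0015,0,0,0, 0,-0.0003,0.0015,0,0,0, 0,-0.0003,0.0015,0,0,0, 0,-0.0003,0.0015,0,0,0, 0,-0.0003,0.0015,0,0,0, 0,-0.0003,0.0015,0,0,0, 0,0,0,0,0,0]'
python3 -c "
from h import *
go(.549,.300,.014)
i,d=optics.get_image('side');P=cloud('side',d);print(P[80:145:6,250:285:10,2].round(3))
cv2.imwrite('pics/open.png',i[:,:,::-1])"
```

```text
t: 7.1
tool_pos: [0.5497, 0.2996, 0.0161]
tool_rot: [2.378, 1.777, 0.187]
contact_force: [-2.5, 0.4, 2.7]
opening: -0.0
t 7.1 pos [0.5497 0.2996 0.0161] toolx [0.283 0.959 0.   ] toolz [ 0.2   -0.059 -0.978] F [-2.5  0.4  2.7] q [ 0.44  0.2   1.85 -0.17  0.94  0.82] need(tool) [ 0.0002 -0.0012  0.0019]
[[ 0.002  0.42   0.345  0.085]
 [-0.001  0.418  0.374  0.084]
 [ 0.225  0.22   0.393  0.28 ]
 [ 0.182  0.171  0.397  0.323]
 [ 0.128  0.125  0.389  0.345]
 [ 0.08   0.074  0.105  0.349]
 [ 0.057  0.055  0.055  0.148]
 [ 0.061  0.059  0.058  0.09 ]
 [ 0.061  0.061  0.226 -0.001]
 [ 0.203  0.211  0.169 -0.005]
 [ 0.147  0.153  0.105  0.   ]]
```

View pics/open.png

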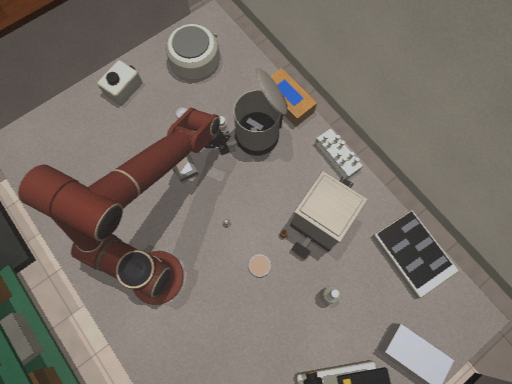

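The side view shows the lid standing open at (272,90). I'll press the last bit onto the stop.

```bash
python3 -m handwheel '[0,-0.0002,0.001,0,0,0, 0,-0.0002,0.001,0,0,0, 0,-0.0002,0.001,0,0,0, 0,0,0,0,0,0, 0,0,0,0,0,0, 0,0,0,0,0,0]'
python3 - <<'E'
from h import *
go(.549,.300,.014)
i,d=optics.get_image('side');P=cloud('side',d)
z=np.load("side0.npz");Q=P[(P[...,2]>.27)&(np.abs(d-z["d"])>.02)&(P[...,0]>.74)]
c=np.array([.7106,.2517]);u=np.array([.958,-.287])
print(len(Q)); X=np.c_[(Q[:,:2]-c)@u,Q[:,2]]
s=np.linalg.svd(Q-Q.mean(0),full_matrices=False)[2][2];print("normal",s.round(3),"angle",np.arccos(abs(s[2])).round(3),"top",Q[:,2].max())
E
```

```text
t: 7.75
tool_pos: [0.5498, 0.2995, 0.0134]
tool_rot: [2.377, 1.777, 0.187]
contact_force: [-0.7, 0.4, 2.3]
opening: -0.0001
t 7.75 pos [0.5498 0.2995 0.0134] toolx [0.283 0.959 0.   ] toolz [ 0.2   -0.059 -0.978] F [-0.7  0.4  2.3] q [ 0.44  0.2   1.85 -0.17  0.94  0.82] need(tool) [ 0.0002 -0.0008 -0.0008]
400
normal [ 0.105  0.292 -0.951] angle 0.316 top 0.5245047732593984
```

```bash
python3 -m handwheel '[0,-0.0002,0.001,0,0,0, 0,-0.0001,0.0005,0,0,0, 0,0,0,0,0,0, 0,0,0,0,0,0]'
python3 - <<'E'
from h import *
go(.549,.300,.014)
i,d=optics.get_image('side');P=cloud('side',d)
z=np.load("side0.npz")
c=np.array([.7106,.2517]);u=np.array([.958,-.287])
B=P-np.r_[c,0];bx=B[...,:2]@u;by=B[...,:2]@np.array([.287,.958])
m=(P[...,2]>.27)&(d>0)&(np.abs(by)<.1)&(bx>-.02)&(bx<.2);Q=np.c_[bx[m],P[m][:,2]]
from collections import Counter
s=np.linalg.svd(P[m]-P[m].mean(0),full_matrices=False)[2][2]
k=np.polyfit(Q[:,1],Q[:,0],1);print(m.sum(),"slope angle",np.arctan2(1,-k[0]),"svd",np.arccos(abs(s[2])),Q[:,1].max(),Q.mean(0))
E
```

```text
t: 8.2
tool_pos: [0.5499, 0.2996, 0.0131]
tool_rot: [2.377, 1.776, 0.187]
contact_force: [-5.1, -0.6, 9.5]
opening: 0.0003
t 8.2 pos [0.5499 0.2996 0.0131] toolx [ 0.283  0.959 -0.   ] toolz [ 0.2   -0.059 -0.978] F [-5.1 -0.6  9.5] q [ 0.44  0.21  1.85 -0.17  0.94  0.82] need(tool) [ 0.0002 -0.0008 -0.0011]
493 slope angle 1.0738817063772121 svd 1.0546206000079978 0.43719753105339487 [0.05710019 0.38577752]
```

The force rose to 9.5 N and the height stopped changing, so the lever is on its stop. I'll hold it there for about 4 s.

```bash
H='see rows'; python3 -m handwheel '[0,0,0,0,0,0, 0,0,0,0,0,0, 0,0,0,0,0,0, 0,0,0,0,0,0, 0,0,0,0,0,0, 0,0,0,0,0,0, 0,0,0,0,0,0, 0,0,0,0,0,0, 0,0,0,0,0,0, 0,0,0,0,0,0, 0,0,0,0,0,0, 0,0,0,0,0,0, 0,0,0,0,0,0, 0,0,0,0,0,0, 0,0,0,0,0,0, 0,0,0,0,0,0, 0,0,0,0,0,0, 0,0,0,0,0,0, 0,0,0,0,0,0, 0,0,0,0,0,0]'
python3 -m handwheel '[0,0,0,0,0,0, 0,0,0,0,0,0, 0,0,0,0,0,0, 0,0,0,0,0,0, 0,0,0,0,0,0, 0,0,0,0,0,0, 0,0,0,0,0,0, 0,0,0,0,0,0, 0,0,0,0,0,0, 0,0,0,0,0,0, 0,0,0,0,0,0, 0,0,0,0,0,0, 0,0,0,0,0,0, 0,0,0,0,0,0, 0,0,0,0,0,0, 0,0,0,0,0,0, 0,0,0,0,0,0, 0,0,0,0,0,0, 0,0,0,0,0,0, 0,0,0,0,0,0]'
python3 -c "
from h import *
go(.549,.300,.014)
i,d=optics.get_image('side');P=cloud('side',d);B=P-np.array([.7106,.2517,0]);bx=B[...,:2]@[.958,-.287];by=B[...,:2]@[.287,.958]
m=(P[...,2]>.27)&(d>0)&(abs(by)<.1)&(bx>-.02)&(bx<.2)
k=np.polyfit(P[m][:,2],bx[m],1);print(np.arctan2(1,-k[0]),P[m][:,2].max())"
```

```text
t: 10.25
tool_pos: [0.5499, 0.2995, 0.013]
tool_rot: [2.377, 1.776, 0.186]
contact_force: [-4.4, -0.8, 8.8]
opening: 0.0
t: 12.25
tool_pos: [0.5499, 0.2996, 0.0131]
tool_rot: [2.377, 1.776, 0.187]
contact_force: [-4.9, -1.2, 8.3]
opening: 0.0
t 12.25 pos [0.5499 0.2996 0.0131] toolx [ 0.283  0.959 -0.   ] toolz [ 0.2   -0.059 -0.978] F [-4.9 -1.2  8.3] q [ 0.44  0.21  1.85 -0.17  0.94  0.82] need(tool) [ 0.0002 -0.0008 -0.0011]
1.0740688845725348 0.4359111351722138
```

```bash
python3 -m handwheel '[0,0.0001,-0.0005,0,0,0, 0,0.0002,-0.001,0,0,0, 0,0.0002,-0.001,0,0,0, 0,0.0002,-0.001,0,0,0, 0,0.0002,-0.001,0,0,0, 0,0.0002,-0.001,0,0,0, 0,0.0002,-0.001,0,0,0, 0,0.0002,-0.001,0,0,0, 0,0.0002,-0.001,0,0,0, 0,0.0002,-0.001,0,0,0, 0,0.0002,-0.001,0,0,0, 0,0.0002,-0.001,0,0,0, 0,0.0002,-0.001,0,0,0, 0,0.0002,-0.001,0,0,0, 0,0.0002,-0.001,0,0,0, 0,0.0002,-0.001,0,0,0, 0,0.0002,-0.001,0,0,0, 0,0.0002,-0.001,0,0,0, 0,0.0002,-0.001,0,0,0, 0,0.0002,-0.001,0,0,0]'
python3 -m handwheel '[0,0.0002,-0.001,0,0,0, 0,0.0002,-0.001,0,0,0, 0,0.0002,-0.001,0,0,0, 0,0.0002,-0.001,0,0,0, 0,0.0002,-0.001,0,0,0, 0,0.0002,-0.001,0,0,0, 0,0.0002,-0.001,0,0,0, 0,0.0002,-0.001,0,0,0, 0,0.0002,-0.001,0,0,0, 0,0.0002,-0.001,0,0,0]'
python3 -c "
from h import *
go(.549,.300,.05)"
```

```text
t: 14.3
tool_pos: [0.5494, 0.2996, 0.0319]
tool_rot: [2.378, 1.777, 0.187]
contact_force: [-4.4, 1.3, 6.2]
opening: 0.0001
t: 15.3
tool_pos: [0.5498, 0.2995, 0.0426]
tool_rot: [2.377, 1.776, 0.188]
contact_force: [-3.7, 0.8, 6.8]
opening: 0.0001
t 15.3 pos [0.5498 0.2995 0.0426] toolx [0.283 0.959 0.   ] toolz [ 0.2   -0.059 -0.978] F [-3.7  0.8  6.8] q [ 0.44  0.16  1.84 -0.17  0.99  0.81] need(tool) [ 0.0002  0.0006 -0.0074]
```

Lever still loaded and nearly up. I'll finish the release gently, then move clear.

```bash
python3 -m handwheel '[0,0.0002,-0.0008,0,0,0, 0,0.0002,-0.0008,0,0,0, 0,0.0001,-0.0007,0,0,0, 0,0.0001,-0.0007,0,0,0, 0,0.0001,-0.0007,0,0,0, 0,0.0001,-0.0007,0,0,0, 0,0.0001,-0.0007,0,0,0, 0,0.0001,-0.0007,0,0,0, 0,0.0001,-0.0007,0,0,0, 0,0.0001,-0.0007,0,0,0, 0,0.0001,-0.0007,0,0,0, 0,0.0001,-0.0007,0,0,0, 0,0,0,0,0,0, 0,0,0,0,0,0]'
python3 -c "
from h import *
go(.49,.317,.2)"
```

```text
t: 16.7
tool_pos: [0.5489, 0.2997, 0.0507]
tool_rot: [2.377, 1.777, 0.187]
contact_force: [0.2, 0.9, 0.5]
opening: 0.0001
t 16.7 pos [0.5489 0.2997 0.0507] toolx [0.283 0.959 0.   ] toolz [ 0.2   -0.059 -0.978] F [0.2 0.9 0.5] q [ 0.44  0.15  1.84 -0.17  1.    0.81] need(tool) [-1.000e-04 -2.900e-02 -1.588e-01]
```

```bash
python3 -m handwheel '[0,0.001,-0.005,0,0,0, 0,0.001,-0.01,0,0,0, 0,-0.003,-0.02,0,0,0, 0,-0.005,-0.025,0,0,0, 0,-0.005,-0.025,0,0,0, 0,-0.006,-0.025,0,0,0, 0,-0.006,-0.025,0,0,0, 0,-0.006,-0.024,0,0,0, 0,-0.03,0,0,0,0, 0,-0.04,0,0,0,0, 0,-0.04,0,0,0,0, 0,-0.02,0,0,0,0, 0,0,0,0,0,0, 0,0,0,0,0,0, 0,0,0,0,0,0]'
python3 - <<'E'
from h import *
go(.49,.317,.2)
ims=[]
for n in("top","side"):
    i,d=optics.get_image(n);P=cloud(n,d);B=P-np.array([.7106,.2517,0]);r=np.hypot(B[...,0],B[...,1])
    m=(r<.085)&(P[...,2]>.2);Q=P[m];k=np.linalg.lstsq(np.c_[Q[:,:2],np.ones(len(Q))],Q[:,2],rcond=None)[0]
    print(n,"lid z",Q[:,2].mean().round(4),"tilt",np.hypot(*k[:2]).round(3),len(Q))
    z=np.load(n+"0.npz");P0=cloud(n,z["d"])
    for w,x,y,h in(("pad",.5525,.299,.044),("sqpad",.525,-.277,.045),("jar",.610,.388,.059),("oil",.511,-.175,.06),("petri",.359,-.221,.015),("obj",.355,.005,.044),("slidebox",.36,.317,.037),("stain",.486,.49,.1)):
        f=lambda P:P[(np.hypot(P[...,0]-x,P[...,1]-y)<.035)&(abs(P[...,2]-h)<.012)]
        a,b=f(P0),f(P); print(w,len(a),len(b),a.mean(0).round(4) if len(a) else 0,b.mean(0).round(4) if len(b) else 0)
    ims.append(i)
cv2.imwrite("pics/end.png",cv2.resize(np.hstack(ims),(800,300))[:,:,::-1])
E
```

```text
t: 18.2
tool_pos: [0.3691, 0.3532, 0.1742]
tool_rot: [2.378, 1.776, 0.189]
contact_force: [-0.8, 0.3, -0.3]
opening: -0.0001
t 18.2 pos [0.3691 0.3532 0.1742] toolx [0.284 0.959 0.001] toolz [ 0.201 -0.058 -0.978] F [-0.8  0.3 -0.3] q [ 0.71 -0.25  2.   -0.18  1.28  1.05] need(tool) [-0.0004  0.1288  0.0011]
top lid z 0.2508 tilt 0.001 2565
pad 254 257 [0.5531 0.2983 0.0438] [0.5534 0.2981 0.044 ]
sqpad 253 255 [ 0.5259 -0.2762  0.0443] [ 0.5266 -0.2759  0.0443]
jar 122 124 [0.6104 0.388  0.0587] [0.6104 0.3879 0.0586]
oil 27 28 [ 0.5142 -0.1773  0.0635] [ 0.5148 -0.1764  0.062 ]
petri 361 360 [ 0.3588 -0.2211  0.0159] [ 0.3586 -0.2208  0.0165]
obj 41 42 [0.3577 0.0062 0.042 ] [0.3577 0.0063 0.0425]
slidebox 376 370 [0.3596 0.3171 0.037 ] [0.3595 0.3171 0.0369]
stain 252 250 [0.488  0.4962 0.0996] [0.4882 0.4967 0.1   ]
side lid z 0.2498 tilt 0.003 1284
pad 128 122 [0.5521 0.2985 0.0431] [0.5511 0.2978 0.0431]
sqpad 170 172 [ 0.5245 -0.2772  0.0438] [ 0.5247 -0.2773  0.0437]
jar 65 66 [0.6085 0.3872 0.0577] [0.6085 0.3868 0.0577]
oil 17 16 [ 0.5128 -0.1787  0.064 ] [ 0.5132 -0.1801  0.0622]
petri 232 232 [ 0.3589 -0.2213  0.0155] [ 0.3588 -0.2214  0.0159]
obj 27 26 [0.3556 0.0043 0.0416] [0.356  0.0046 0.0415]
slidebox 186 191 [0.3592 0.3163 0.0358] [0.3597 0.3167 0.0363]
stain 122 123 [0.4866 0.4957 0.0991] [0.4862 0.4956 0.0987]
```

View pics/end.png

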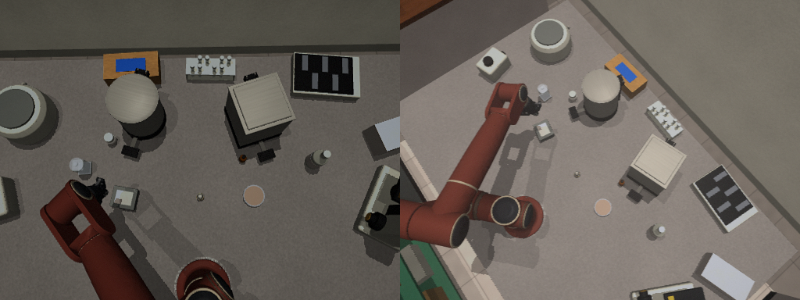

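Both views show the lids shut, the round bin's pad back up at (130,152) in the left half, the loose things in place and the arm clear.

```bash
python3 -c "
from station import ctrl
print(ctrl.finish_job())"
```

```text
the job is handed in; nothing more can be done
None
```

I pressed the round bin's lever down onto its stop with closed fingertips and held it there for about 4 s. I then let it up over about 4 s, moved clear and handed the job in at about 18 s.

- **Approach:** before pressing I leaned the tool 12° outward, because the wrist was only about 3 mm from the lid. That gave about 28 mm of clearance.
- **Open:** the wrist force rose to about 9 N and the height stopped changing, so the lever was on its stop. The camera put the lid at about 1.07 rad before and after the hold. That is above the 1.0 rad needed but a little under the nominal 1.14. An earlier lid-angle fit read 0.32 rad; I discarded it because it had caught points of the arm.
- **Shut:** the fingertips stayed loaded near the top of the release (about 7 N at 43 mm), and the force then fell to about zero. I did not measure the lid's speed on the way down; at the rate I raised the fingers it should have been about 0.4 rad/s.
- **Final check:** the lid's tilt was at most 0.003 rad and the round pad was back at its starting height. The square bin's pad had not moved, and the six loose things I measured were within 2 mm of where they started. I checked the wash bottle only by eye in the last picture, where it stood in place.

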